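# Tare the jeweller's balance through its sunken key

### The arm

A 6-joint arm with a two-finger parallel gripper is mounted at the origin on the work surface. World frame = base frame: x ahead of the robot, y to its left, z up, the work surface at z = 0. Lengths are in m, angles in rad, forces in N, time in s.
With the tool pointing down it reaches from about 0.3 to 0.875 m from the base axis. Payload 6.4 kg.
Tool frame: the origin (TCP) lies where the fingers leave the gripper's body, on its centre line; the fingertips stand 73 mm ahead of it and the grasp point (between the pads) lies 54 mm ahead of it; z points along the fingers, y is the line along which they close (so a half turn about z gives the same grasp; the last joint's range is limited). The gripper opens to 85 mm and grips with 20 to 120 N. Pads are 22 mm wide; open, the fingers measure 114 mm over their backs; the gripper's body (76 mm by 85 mm) begins 54 mm behind the grasp point. The pads swing forward as they close: fully open they stand 13 mm farther back than shut.
Start: joints at [-1.363, 0.181, 1.607, -0, 1.354, -0.206], TCP at [0.231, -0.526, 0.304] pointing down, gripper open.
Joint ranges: [-2.99, 2.99], [-0.89, 2.07], [0.3, 2.58], [-1.14, 4.28], [0, 2.63], [-3.12, 3.12]. Speed limits (rad/s): [2.57, 2.57, 3.01, 3.14, 3.14, 3.14].

### API

Orientations are given as a unit quaternion [w, x, y, z].
In Python, from bench import ctrl gives the robot as it stands.
- The arm moves only by the tool carry_out, never from a script. Its argument "steps" is one flat list of numbers, 7 for each row, row after row: the shift along the tool's x, y, z in m, then the turn, a rotation vector about the tool's x, y, z in rad, then the opening, from 0 (shut) to 1 (fully open). In form: [dx, dy, dz, wx, wy, wz, claw, dx, dy, dz, wx, wy, wz, claw, ...]. A call has 1 to 20 rows; each row is the pose to reach, as a shift and turn from the pose commanded when the call began, along the tool's axes at that moment; what a row does not reach only later rows make up. A row lasts 1/10 s, in which the tool goes at most 50 mm and 8.59 degrees, less where a joint would pass 70% of its speed; a pose out of reach is approached as far as the arm can. A call with a gripper value outside its range is refused whole. The fingers move at their own pace and stop on an object; the grip force is fixed at half the most. Time passes only in rows, so rows that repeat a pose let the fingers close. It gives the time, the measured TCP pose, the force, the opening and the grip force at its end, in the units of the state.
- ctrl.get_obs(): the state, without advancing time (a new reading comes with each control period).
- ctrl.camera(name): name is "side" or "top" or "wrist"; returns the picture (400x640x3 uint8, red, green, blue); there is no depth.
- ctrl.camera_params(name): a dict with "vertical_fov" (degrees; the focal length in pixels is half the picture's height over the tangent of half this angle, whatever the lens; pixels are square), "cx", "cy" (the principal point, pixels), "k1" (the pictures are not rectified: a ray, as slopes to the right and down, at radius r is drawn at 1 + k1 r^2 times it, then the intrinsics apply), "cam_to_world" (4x4, takes a point from camera to world coordinates); the wrist camera has in their place "hand_eye" (4x4, takes a point from camera to tool coordinates, whose origin is the TCP and whose axes are the flange's). Camera axes: x right, y down, z forward; pixel columns grow to the right and rows downward; lengths in m; the calibration is good to about 2 mm. A picture is of the moment at which its call begins: read the wrist's pose just before it. camera_params takes no time and is no camera call.
- ctrl.hand_in(): hands the job in; it is judged then, once.
The state is a dict: "time_s": time; "q": joint angles; "dq": joint speeds; "joint_efforts": joint torques, N m; "eef_pos": TCP position; "eef_rot": TCP orientation; "wrist_force": force on the tool from outside, world axes, zero at the start; "torque": the same for the moment, N m; "opening": opening from 0.0 (shut) to 1.0 (fully open); "grasp_force": force on a finger pad.
Only numpy, scipy, OpenCV 4.12 (cv2) and the standard library are available. Lean on these libraries where they do the work, as an engineer would, in place of code of your own. Each camera call takes 0.05 s, during which the arm holds its last target. There are 200 camera calls.

### The job

Tare the jeweller's balance: push the sliding shutter all the way off the sunken key it covers, press that key fully down with a fingertip and let it come back up, then push the shutter fully closed over it again and move clear. Leave the other sunken key unpressed, do not touch the pan, and leave the brass dish, the brass weight and everything else on the bench where they stand.

Things in the scene. Friction and masses are not known exactly. Their poses are not given: they have to be found in the camera images.
- balance: Jeweller's balance, a grey housing fixed to the bench, 250 x 190 mm, its flat top (deck) 60 mm above the bench. Origin: centre of the underside on the bench. Its +x runs from the key end to the pan end, +y to the left seen from the key end, z up. Its yaw varies by up to about 0.35 rad. It stands on the robot's left or right; a smaller motor control unit (150 x 130 mm, 115 mm high, with a black knob and a steel handpiece lying on top) stands on the other side
- tare_well (a point): Centre of the mouth, at deck height, of the well with the tare key (the key to press), at (-72, +38, 60) mm in the balance's frame. The well is a rectangular recess 41 mm (balance x) by 47 mm (balance y), 28 mm deep, with upright walls
- cal_well (a point): Centre of the mouth of the other, equal well, with the calibration key, at (-72, -38, 60) mm in the balance's frame. It lies open while the shutter is closed: do not press there
- tare_key (a joint): How far the tare key is pressed: 0 up, 0.005 m fully down. It springs back; about 1.2 N starts it and 4 N holds it fully down
- tare_key_top (a point): Centre of the top of the tare key, a black round cap 26 mm across in the middle of its well; up, it lies 18 mm below the deck, fully down 23 mm below
- cal_key (a joint): How far the calibration key is pressed, 0 to 0.005 m; same build as the tare key
- shutter (a joint): Travel of the shutter: 0 m fully closed over the tare well, 0.076 fully pushed along the balance's -y, where it lies over the calibration well. It starts closed or up to 20 mm ajar, and stays where it is left; about 1.5 N slides it (more when pushed fast)
- shutter_tab (a point): Middle of the top edge of the upright tab on the shutter, 23.5 mm above the deck. The shutter is a bare aluminium plate 52 mm (balance x) by 56 mm (balance y), its upper face 5.5 mm above the deck, sliding between two low steel rails that stand 7 mm above the deck along balance y, 53 mm apart inside. The tab stands in the plate's middle, 18 mm above it, 40 mm long (balance x) and 8 mm thick (balance y): push its side to slide the shutter
- pan: Round steel weighing pan, 94 mm across, its top 8 mm above the deck, centred at (65, 0) mm in the balance's frame. Origin: its centre, at deck height. Not to be touched
- dish: Small brass dish, 48 mm across and 20 mm high, loose on the pan. Origin: centre of its underside
- weight: Brass weight, 18 mm across and 29 mm high, loose on the deck beside the pan, near the balance's (95, -75) mm. Origin: centre of its underside
- dropper: Bystander: slim glass bottle 30 mm across, 85 mm high, upright in the middle of the bench. Origin: centre of its underside
- wood_block: Bystander: round wooden block 120 mm across with a steel plate on top, 48 mm high in all. Origin: centre of its underside
- screwdriver: Bystander: screwdriver 160 mm long, lying flat. Origin near its middle, x along its length
- stone_tray: Bystander: wooden tray 100 x 140 mm, 22 mm high, with six compartments. Origin: centre of its underside

How it is judged:
By the outcome, as a careful person would: the job done as asked, in the order asked, and still so for the second after the job is handed in, with the robot touching nothing.
It also fails if it takes over 58 s, if anything falls off the work surface, if the arm or the gripper's body presses on something with over 40 N, if the wrist force passes 120 N, or if a joint passes its speed limit or range.

## Working session

There is one attempt and no reset: what is moved stays moved. The work goes in short steps, Python scripts to look and compute and a tool call to move; the robot and the scene stay as the last step left them, time stands still between calls to the robot, and variables do not carry over. Pictures are saved under pics/ and viewed, at most 12 in all, crops included, and the job is handed in when it is done.

Besides the shell and the picture viewer there is one more tool, called after "Emit:" by a JSON object that holds its "op" and its "data". carry_out: Moves the arm, as the interface text tells. Its arguments: {"type":"object","properties":{"steps":{"type":"array"}},"required":["steps"]}

```bash
mkdir -p pics; cat > h.py <<'E'
import numpy as np, cv2
from bench import ctrl
from scipy.spatial.transform import Rotation as R
def rot(q): return R.from_quat([q[1],q[2],q[3],q[0]]).as_matrix()
def cam(name,o=None):
    p=ctrl.camera_params(name)
    if 'cam_to_world' in p: T=np.array(p['cam_to_world'])
    else:
        o=o or ctrl.get_obs(); E=np.eye(4);E[:3,:3]=rot(o['eef_rot']);E[:3,3]=o['eef_pos'];T=E@np.array(p['hand_eye'])
    return p['vertical_fov'],p['cx'],p['cy'],p['k1'],T
def ray(c,uv):
    f=200/np.tan(np.radians(c[0])/2); d=np.array([(uv[0]-c[1])/f,(uv[1]-c[2])/f]); s=d.copy()
    for _ in range(20): s=d/(1+c[3]*(s@s))
    v=c[4][:3,:3]@np.array([s[0],s[1],1]); return c[4][:3,3],v
def onz(c,uv,z):
    o,v=ray(c,uv); return o+v*(z-o[2])/v[2]
def proj(c,P):
    f=200/np.tan(np.radians(c[0])/2); q=np.linalg.inv(c[4])@np.append(P,1); s=q[:2]/q[2]; s=s*(1+c[3]*(s@s)); return s*f+np.array([c[1],c[2]])
def save(name,fn,crop=None,scale=1):
    im=ctrl.camera(name); cv2.imwrite('pics/raw_'+fn,im[:,:,::-1])
    return im
E
python3 - <<'E'
from h import *
for n in('top','side'):
    im=save(n,n+'0.png'); c=cam(n); print(n,[np.round(x,3) for x in c])
o=ctrl.get_obs(); print(o)
E
```

```text
top [np.float64(42.556), np.float64(324.476), np.float64(199.503), np.float64(0.004), array([[-2.100e-02, -9.990e-01,  4.300e-02,  4.160e-01],
       [-1.000e+00,  2.200e-02,  1.900e-02, -1.000e-03],
       [-1.900e-02, -4.300e-02, -9.990e-01,  1.554e+00],
       [ 0.000e+00,  0.000e+00,  0.000e+00,  1.000e+00]])]
side [np.float64(49.625), np.float64(324.121), np.float64(198.124), np.float64(-0.052), array([[ 0.905, -0.237,  0.354,  0.031],
       [-0.426, -0.501,  0.753, -0.962],
       [-0.001, -0.832, -0.555,  0.786],
       [ 0.   ,  0.   ,  0.   ,  1.   ]])]
{'time_s': 0.1, 'q': array([-1.36327974e+00,  1.81503690e-01,  1.60787849e+00,  4.72794654e-05,
        1.35379017e+00, -2.06291760e-01]), 'dq': array([ 0.00026058, -0.00269658, -0.00209403, -0.00035249,  0.00049035,
        0.000758  ]), 'joint_efforts': array([ 1.10627800e-04, -4.45880914e+01, -3.52238488e+01, -3.37148604e-04,
        4.25034217e-03, -5.34832594e-06]), 'eef_pos': array([ 0.23116081, -0.5260875 ,  0.30306764]), 'eef_rot': array([-7.89863346e-04,  9.78672327e-01,  2.05426027e-01,  2.25975512e-05]), 'wrist_force': array([ 0.53080066, -1.35321276, -0.32367221]), 'torque': array([ 0.00273772, -0.004077  ,  0.08709173]), 'grasp_force': 0.0, 'opening': 0.9962447294094707}
```

View pics/raw_top0.png

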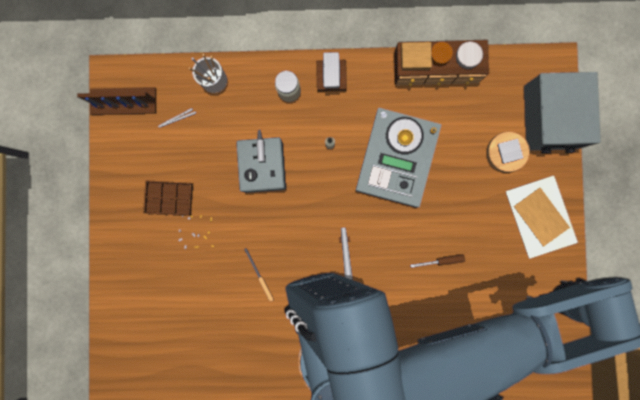

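View pics/raw_side0.png

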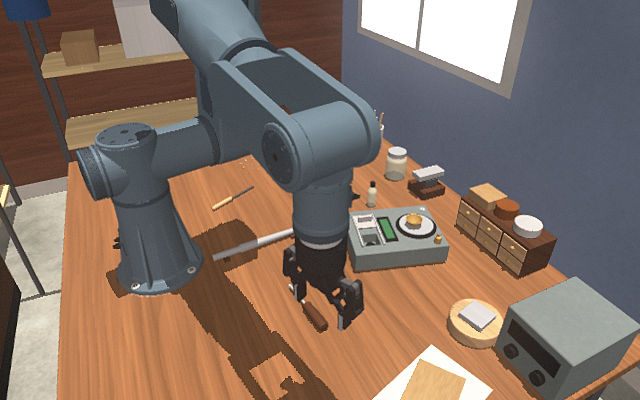

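The top view shows the balance on the robot's right, with deck corners at about (381,108), (441,124), (418,207) and (357,191). The pan end is far from the robot. The shutter (white) is at about (381,178), the open calibration well at (404,184) and the dropper at (330,143). The side view agrees.

```bash
python3 - <<'E'
from h import *
im=cv2.imread('pics/raw_top0.png'); c=cam('top')
hsv=cv2.cvtColor(im,cv2.COLOR_BGR2HSV)
m=np.zeros(im.shape[:2],np.uint8); m[95:220,345:455]=((hsv[95:220,345:455,1]<70))*255
n,l,s,ce=cv2.connectedComponentsWithStats(m); i=1+np.argmax(s[1:,4])
cn=max(cv2.findContours((l==i).astype(np.uint8),0,2)[0],key=cv2.contourArea)
r=cv2.minAreaRect(cn); b=cv2.boxPoints(r); print(r)
P=np.array([onz(c,u,.06) for u in b]); print(P.round(3), [np.linalg.norm(P[k]-P[k-1]).round(3) for k in range(4)], P.mean(0).round(3))
for u in [(404,134),(330,143),(385,112)]: print(onz(c,u,.068).round(3))
# yaw: key end->pan end
Ps=P[np.argsort(P[:,0])]; d=Ps[2:].mean(0)-Ps[:2].mean(0); print('yaw',np.arctan2(d[1],d[0]))
print(ctrl.camera_params('wrist'))
E
```

```text
((398.04150390625, 157.3444061279297), (65.96163940429688, 86.70348358154297), 14.931418418884277)
[[ 0.504 -0.062  0.06 ]
 [ 0.748 -0.134  0.06 ]
 [ 0.693 -0.318  0.06 ]
 [ 0.451 -0.246  0.06 ]] [np.float64(0.191), np.float64(0.254), np.float64(0.192), np.float64(0.253)] [ 0.599 -0.19   0.06 ]
[ 0.665 -0.208  0.068]
[0.644 0.007 0.068]
[ 0.731 -0.155  0.068]
yaw -0.2855750376593778
{'vertical_fov': 65.22498991354007, 'cx': 323.54719855449827, 'cy': 199.8973591032739, 'k1': -0.010738764225956852, 'hand_eye': array([[-4.16724829e-04, -9.64127445e-01, -2.65439441e-01,
         6.58803412e-02],
       [ 9.99999722e-01, -5.66017973e-04,  4.85944173e-04,
         1.35462551e-03],
       [-6.18755608e-04, -2.65439164e-01,  9.64127412e-01,
        -6.95615983e-02],
       [ 0.00000000e+00,  0.00000000e+00,  0.00000000e+00,
         1.00000000e+00]])}
```

```bash
cat >> h.py <<'E'
def rel(P,ang):
    """shift + rotvec in present tool axes to reach world P, tool straight down with tool x at ang"""
    o=ctrl.get_obs(); A=rot(o['eef_rot']); c,s=np.cos(ang),np.sin(ang)
    B=np.array([[c,s,0],[s,-c,0],[0,0,-1]]).T
    return np.r_[A.T@(np.array(P)-o['eef_pos']), R.from_matrix(A.T@B).as_rotvec()].round(4)
E
python3 - <<'E'
from h import *
print(rel([.53,-.17,.30],-.286))
E
```

```text
[ 4.168e-01 -2.059e-01  3.500e-03 -1.600e-03  2.000e-04  6.998e-01]
```

Emit:
{"op": "carry_out", "data": {"steps": [0.417,-0.206,0.003,-0.0016,0,0.7,0,0.417,-0.206,0.003,-0.0016,0,0.7,0,0.417,-0.206,0.003,-0.0016,0,0.7,0,0.417,-0.206,0.003,-0.0016,0,0.7,0,0.417,-0.206,0.003,-0.0016,0,0.7,0,0.417,-0.206,0.003,-0.0016,0,0.7,0,0.417,-0.206,0.003,-0.0016,0,0.7,0,0.417,-0.206,0.003,-0.0016,0,0.7,0,0.417,-0.206,0.003,-0.0016,0,0.7,0,0.417,-0.206,0.003,-0.0016,0,0.7,0,0.417,-0.206,0.003,-0.0016,0,0.7,0,0.417,-0.206,0.003,-0.0016,0,0.7,0,0.417,-0.206,0.003,-0.0016,0,0.7,0,0.417,-0.206,0.003,-0.0016,0,0.7,0,0.417,-0.206,0.003,-0.0016,0,0.7,0,0.417,-0.206,0.003,-0.0016,0,0.7,0]}}

```text
time_s: 1.7
eef_pos: [0.5298, -0.171, 0.301]
eef_rot: [0.001, 0.99, -0.143, 0.0]
wrist_force: [-0.0, -0.7, 0.5]
opening: -0.001
grasp_force: 0.0
```

```bash
python3 - <<'E'
from h import *
o=ctrl.get_obs(); print(o['eef_pos'],o['eef_rot'],o['opening'],o['time_s'])
save('wrist','w1.png')
E
```

```text
[ 0.52983609 -0.17096747  0.30098881] [ 7.93294720e-04  9.89679853e-01 -1.43293795e-01  2.17879075e-04] -0.0006772287931144403 1.7
```

View pics/raw_w1.png

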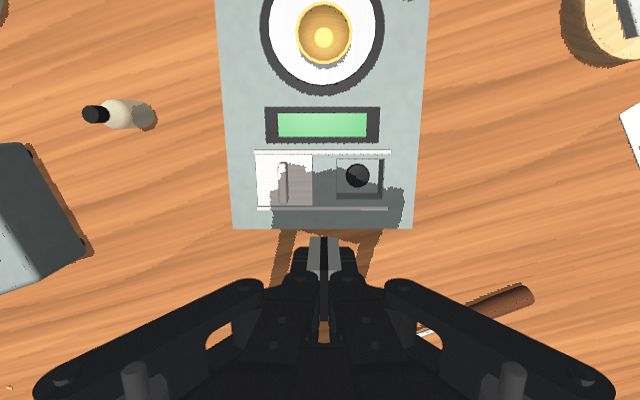

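The wrist view shows the pan and dish at the top. The shutter plate spans about (257..313, 153..208) with its tab near (283,182). The open calibration well is at about (336..384, 158..197) with its key at (357,175), and the housing's key end is along row 229. Next, enlarge the shutter region and put these points into the balance frame.

```bash
python3 - <<'E'
from h import *
im=cv2.imread('pics/raw_w1.png'); c=cam('wrist')
cv2.imwrite('pics/w1c.png',cv2.resize(im[140:240,220:420],None,fx=4,fy=4,interpolation=cv2.INTER_CUBIC))
cen=np.array([.599,-.19]);y=-.286
Rb=np.array([[np.cos(y),-np.sin(y)],[np.sin(y),np.cos(y)]])
def b(u,z): return ((onz(c,u,z)[:2]-cen)@Rb*1000).round(1)
print('corners',b((233,229),.06),b((412,229),.06))
print('cal well',b((336,158),.06),b((384,158),.06),b((384,197),.06))
print('cal key',b((357,175),.042))
print('display', b((265,107),.06),b((380,107),.06))
print('plate',b((257,180),.0655),b((313,180),.0655)); print('tab',b((283,164),.0835),b((283,200),.0835))
E
```

```text
corners [-121.5   92.4] [-122.  -97.]
cal well [-46.7 -15.8] [-46.8 -63.6] [-86.9 -65.6]
cal key [-67.3 -39.2]
display [ 2.1 52.3] [  2.  -57.4]
plate [-67.6  62.8] [-67.8   7.1]
tab [-48.9  34. ] [-83.4  35.3]
```

View pics/w1c.png

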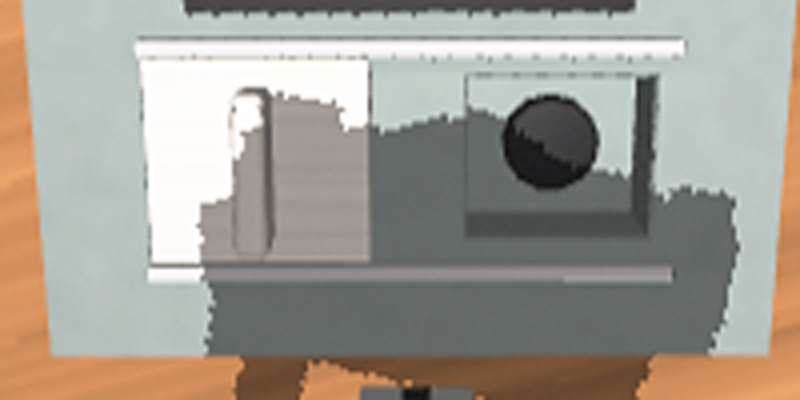

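```bash
cat >> h.py <<'E'
cen=np.array([.6022,-.1932]);yaw=-.287
Rb=np.array([[np.cos(yaw),-np.sin(yaw)],[np.sin(yaw),np.cos(yaw)]])
def to(x,y,h):
    "tip at balance x,y mm and h mm above the deck"
    return rel(np.r_[cen+Rb@np.array([x,y])/1000,.06+h/1000+.073],yaw)
def where():
    o=ctrl.get_obs(); p=o['eef_pos']+rot(o['eef_rot'])[:,2]*.073
    return ((p[:2]-cen)@Rb*1000).round(1),round((p[2]-.06)*1000,1),o['wrist_force'].round(1),o['time_s']
E
python3 - <<'E'
from h import *
c=cam('wrist'); o=ctrl.get_obs(); A=rot(o['eef_rot'])
for d in (.060,.073,.086): print(d,proj(c,o['eef_pos']+A@[0,0,d]).round(1),[proj(c,o['eef_pos']+A@[x,0,d]).round(1)[1] for x in(.011,-.011)],[proj(c,o['eef_pos']+A@[0.011,x,d]).round(1)[0] for x in(.0145,-.0145)])
im=cv2.imread('pics/raw_w1.png'); cv2.imwrite('pics/w1d.png',cv2.resize(im[215:315,240:410],None,fx=4,fy=4))
print(where(),to(-72,72,40),to(-72,72,12))
E
```

```text
0.06 [319.6 266.2] [np.float64(243.9), np.float64(287.6)] [np.float64(351.9), np.float64(287.0)]
0.073 [319.9 254. ] [np.float64(233.2), np.float64(273.9)] [np.float64(349.5), np.float64(290.0)]
0.086 [320.1 243.5] [np.float64(224.2), np.float64(262.2)] [np.float64(347.5), np.float64(292.5)]
(array([-75.6,   0.9]), np.float64(168.0), array([ 0.6, -0.9,  0.3]), 1.75) [ 0.0036 -0.0712  0.1279  0.0015 -0.0007 -0.0003] [ 0.0035 -0.0712  0.1559  0.0015 -0.0007 -0.0003]
```

View pics/w1d.png

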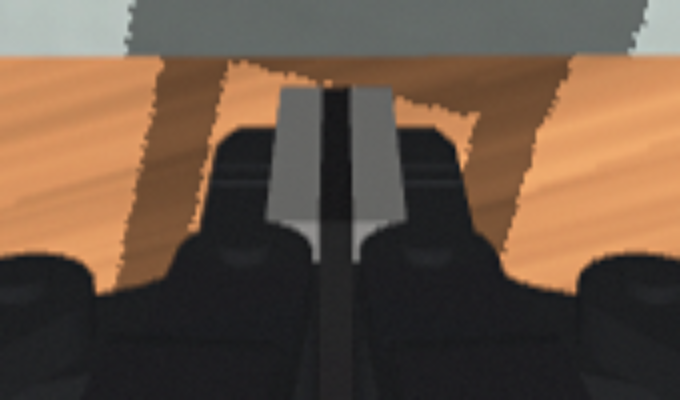

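The close-up shows the tips as narrow pads about 14 mm across both, with the wider black fingers starting about 13 mm higher. The pads sit about 5 px right of where I predicted, so the wrist camera has a small bias in y. I'll average the top and wrist estimates of the centre.

```bash
sed -i 's/^cen=.*;yaw/cen=np.array([.6013,-.1912]);yaw/' h.py; python3 - <<'E'
from h import *
print(where(),to(-72,72,40),to(-72,72,11))
E
```

```text
(array([-74.2,  -0.7]), np.float64(168.0), array([ 0.6, -0.9,  0.3]), 1.75) [ 0.0021 -0.0728  0.1279  0.0015 -0.0007 -0.0003] [ 0.0021 -0.0729  0.1569  0.0015 -0.0007 -0.0003]
```

Emit:
{"op": "carry_out", "data": {"steps": [0.002,-0.073,0.05,0.0015,0,0,0,0.002,-0.073,0.09,0.0015,0,0,0,0.002,-0.073,0.12,0.0015,0,0,0,0.002,-0.073,0.13,0.0015,0,0,0,0.002,-0.073,0.137,0.0015,0,0,0,0.002,-0.073,0.143,0.0015,0,0,0,0.002,-0.073,0.148,0.0015,0,0,0,0.002,-0.073,0.152,0.0015,0,0,0,0.002,-0.073,0.156,0.0015,0,0,0,0.002,-0.073,0.156,0.0015,0,0,0,0.002,-0.073,0.156,0.0015,0,0,0]}}

```text
time_s: 2.85
eef_pos: [0.5528, -0.1011, 0.145]
eef_rot: [0.0, 0.99, -0.143, 0.0]
wrist_force: [0.3, 0.8, -0.8]
opening: 0.003
grasp_force: 0.0
```

```bash
python3 - <<'E'
from h import *
print(where(),to(-72,-15,12))
save('wrist','w2.png')
E
```

```text
(array([-71.9,  72.7]), np.float64(12.0), array([ 0.3,  0.8, -0.8]), 2.85) [-0.0001  0.0877  0.     -0.     -0.0008  0.0007]
```

View pics/raw_w2.png

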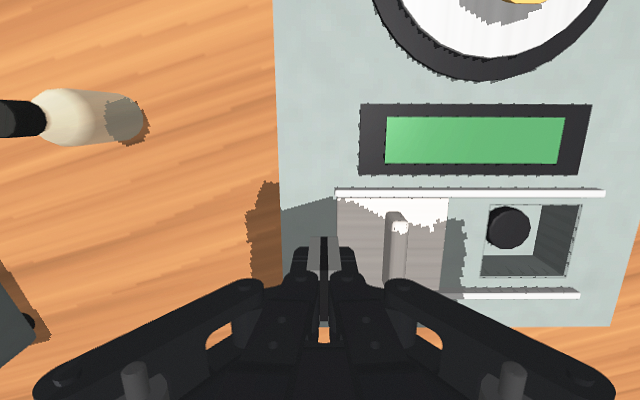

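The tips are between the rails, just left of the tab (face at about column 386, rows 212–280). Pushing the shutter along -y next.

Emit:
{"op": "carry_out", "data": {"steps": [0,0.006,0,0,0,0,0,0,0.012,0,0,0,0,0,0,0.016,0,0,0,0,0,0,0.02,0,0,0,0,0,0,0.024,0,0,0,0,0,0,0.028,0,0,0,0,0,0,0.032,0,0,0,0,0,0,0.036,0,0,0,0,0,0,0.04,0,0,0,0,0,0,0.044,0,0,0,0,0,0,0.048,0,0,0,0,0,0,0.052,0,0,0,0,0,0,0.056,0,0,0,0,0,0,0.06,0,0,0,0,0,0,0.064,0,0,0,0,0,0,0.068,0,0,0,0,0,0,0.072,0,0,0,0,0,0,0.076,0,0,0,0,0,0,0.08,0,0,0,0,0,0,0.084,0,0,0,0,0]}}

```text
time_s: 4.9
eef_pos: [0.5289, -0.1819, 0.1448]
eef_rot: [0.0, 0.99, -0.143, 0.0]
wrist_force: [1.8, 1.1, 0.8]
opening: -0.0
grasp_force: 1.0
```

Emit:
{"op": "carry_out", "data": {"steps": [0,0.002,0,0,0,0,0,0,0.004,0,0,0,0,0,0,0.006,0,0,0,0,0,0,0.008,0,0,0,0,0,0,0.008,0,0,0,0,0]}}

```text
time_s: 5.4
eef_pos: [0.5267, -0.1895, 0.1448]
eef_rot: [0.0, 0.99, -0.143, 0.0]
wrist_force: [0.9, 0.7, 0.8]
opening: 0.003
grasp_force: 0.4
```

```bash
python3 - <<'E'
from h import *
print(where())
save('wrist','w3.png')
E
```

```text
(array([-72. , -19.5]), np.float64(11.8), array([0.9, 0.7, 0.8]), 5.4)
```

View pics/raw_w3.png

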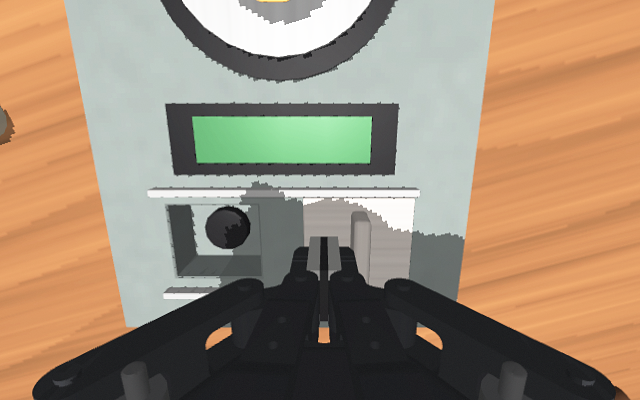

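The shutter has slid most of the way and the tare well is open at (165..262, 205..277). The plate still has a few mm to go, so I'll creep until the force rises.

Emit:
{"op": "carry_out", "data": {"steps": [0,0.001,0,0,0,0,0,0,0.002,0,0,0,0,0,0,0.003,0,0,0,0,0,0,0.004,0,0,0,0,0,0,0.005,0,0,0,0,0,0,0.006,0,0,0,0,0,0,0.006,0,0,0,0,0]}}

```text
time_s: 6.15
eef_pos: [0.5259, -0.1916, 0.1447]
eef_rot: [-0.003, 0.99, -0.143, 0.001]
wrist_force: [6.8, 16.1, 3.4]
opening: 0.003
grasp_force: 8.7
```

Emit:
{"op": "carry_out", "data": {"steps": [0,0.001,0,0,0,0,0,0,0.002,0,0,0,0,0,0,0.002,0,0,0,0,0]}}

```text
time_s: 6.45
eef_pos: [0.5258, -0.192, 0.1447]
eef_rot: [-0.004, 0.99, -0.143, 0.001]
wrist_force: [9.4, 21.8, 4.6]
opening: -0.006
grasp_force: 12.0
```

The force rose to about 24 N with no further travel, so the shutter is at its stop. The contact is on the wide finger (14.5 mm half width), which puts the true y 2.5 mm above my frame. Correct for that, then back off, lift and go over the tare well.

```bash
sed -i 's/^cen=.*;yaw/cen=np.array([.6006,-.1936]);yaw/' h.py; python3 - <<'E'
from h import *
print(where(),to(-72,38,40),to(-72,38,-12))
E
```

```text
(array([-72.2, -19. ]), np.float64(11.7), array([ 9.4, 21.8,  4.6]), 6.45) [ 0.0003 -0.0579 -0.0278 -0.0089 -0.0003  0.001 ] [ 0.0003 -0.0575  0.0242 -0.0089 -0.0003  0.001 ]
```

Emit:
{"op": "carry_out", "data": {"steps": [0,-0.008,0,0,0,0,0,0,-0.018,0,0,0,0,0,0,-0.018,-0.028,0,0,0,0,0,-0.03,-0.028,0,0,0,0,0,-0.05,-0.028,0,0,0,0,0,-0.063,-0.028,0,0,0,0,0,-0.063,-0.028,0,0,0,0,0,-0.063,-0.028,0,0,0,0]}}

```text
time_s: 7.25
eef_pos: [0.5421, -0.1363, 0.1723]
eef_rot: [0.0, 0.99, -0.142, -0.0]
wrist_force: [-0.3, -0.7, -0.6]
opening: 0.0
grasp_force: 0.0
```

```bash
python3 - <<'E'
from h import *
print(where(),to(-72,38,0),to(-72,38,-20))
save('wrist','w4.png')
E
```

```text
(array([-72.3,  38.4]), np.float64(39.3), array([-0.3, -0.7, -0.6]), 7.25) [0.0003 0.0004 0.0393 0.0003 0.0001 0.0018] [0.0003 0.0004 0.0593 0.0003 0.0001 0.0018]
```

View pics/raw_w4.png

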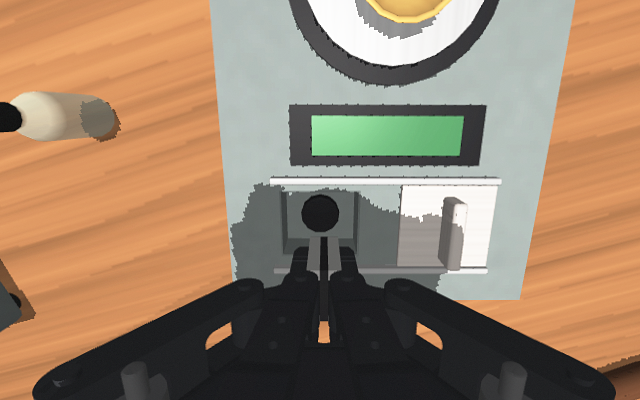

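The well is open, with its mouth at (282..357, 190..255) and the key at (320,213). The tips line up with it in y, within about 2 mm. The shutter lies right against the far end. Checking x with a ray.

```bash
python3 - <<'E'
from h import *
c=cam('wrist')
for u,z in(((320,213),.042),((282,190),.06),((357,190),.06),((299,178),.067)): print(((onz(c,u,z)[:2]-cen)@Rb*1000).round(1))
o=ctrl.get_obs()
print(where())
E
```

```text
[-69.3  38.5]
[-49.1  61. ]
[-49.1  16.1]
[-40.4  50.1]
(array([-72.2,  38. ]), np.float64(39.4), array([ 0.4,  0.2, -0.3]), 7.3)
```

Emit:
{"op": "carry_out", "data": {"steps": [0.001,0,0.012,0,0,0,0,0.001,0,0.022,0,0,0,0,0.001,0,0.03,0,0,0,0,0.001,0,0.037,0,0,0,0,0.001,0,0.043,0,0,0,0,0.001,0,0.048,0,0,0,0,0.001,0,0.052,0,0,0,0,0.001,0,0.055,0,0,0,0,0.001,0,0.055,0,0,0,0]}}

```text
time_s: 8.2
eef_pos: [0.5431, -0.1367, 0.1175]
eef_rot: [-0.0, 0.99, -0.143, 0.0]
wrist_force: [1.2, 0.4, 0.0]
opening: -0.001
grasp_force: 0.0
```

Emit:
{"op": "carry_out", "data": {"steps": [0,0,0.001,0,0,0,0,0,0,0.002,0,0,0,0,0,0,0.003,0,0,0,0,0,0,0.004,0,0,0,0,0,0,0.004,0,0,0,0]}}

```text
time_s: 8.7
eef_pos: [0.5434, -0.1368, 0.1139]
eef_rot: [0.0, 0.99, -0.143, 0.0]
wrist_force: [0.2, -0.7, 1.9]
opening: 0.001
grasp_force: 0.7
```

Emit:
{"op": "carry_out", "data": {"steps": [0,0,0.001,0,0,0,0,0,0,0.002,0,0,0,0,0,0,0.003,0,0,0,0,0,0,0.004,0,0,0,0,0,0,0.004,0,0,0,0]}}

```text
time_s: 9.2
eef_pos: [0.5434, -0.1368, 0.1099]
eef_rot: [0.0, 0.99, -0.143, 0.0]
wrist_force: [-0.4, -0.1, 3.0]
opening: -0.001
grasp_force: 1.8
```

Emit:
{"op": "carry_out", "data": {"steps": [0,0,0.001,0,0,0,0,0,0,0.0015,0,0,0,0,0,0,0.0015,0,0,0,0,0,0,0.0015,0,0,0,0]}}

```text
time_s: 9.6
eef_pos: [0.5435, -0.1368, 0.1095]
eef_rot: [0.0, 0.99, -0.143, 0.0]
wrist_force: [-3.5, 1.7, 13.0]
opening: -0.0
grasp_force: 6.5
```

The force jumped to 13 N with the travel stopped at z = 0.1095, which matches the nominal full stroke of 0.110. Lift, cross over the tab and come down on its -y side.

Emit:
{"op": "carry_out", "data": {"steps": [0,0,-0.005,0,0,0,0,0,0,-0.015,0,0,0,0,0,0,-0.035,0,0,0,0,0,0,-0.055,0,0,0,0,0,0,-0.068,0,0,0,0,0,0,-0.068,0,0,0,0,0,0.03,-0.068,0,0,0,0,0,0.06,-0.068,0,0,0,0,0,0.09,-0.068,0,0,0,0,0,0.11,-0.068,0,0,0,0,0,0.111,-0.068,0,0,0,0,0,0.111,-0.06,0,0,0,0,0,0.111,-0.052,0,0,0,0,0,0.111,-0.045,0,0,0,0,0,0.111,-0.04,0,0,0,0,0,0.111,-0.037,0,0,0,0,0,0.111,-0.037,0,0,0,0]}}

```text
time_s: 11.3
eef_pos: [0.5118, -0.2427, 0.1446]
eef_rot: [-0.0, 0.99, -0.142, -0.0]
wrist_force: [0.0, 0.3, 0.1]
opening: 0.0
grasp_force: 0.0
```

```bash
python3 - <<'E'
from h import *
print(where(),to(-72,20,12))
save('wrist','w5.png')
E
```

```text
(array([-71.3, -72.2]), np.float64(11.6), array([0. , 0.3, 0.1]), 11.3) [-0.0006 -0.0922 -0.0003 -0.0004  0.0004  0.0014]
```

View pics/raw_w5.png

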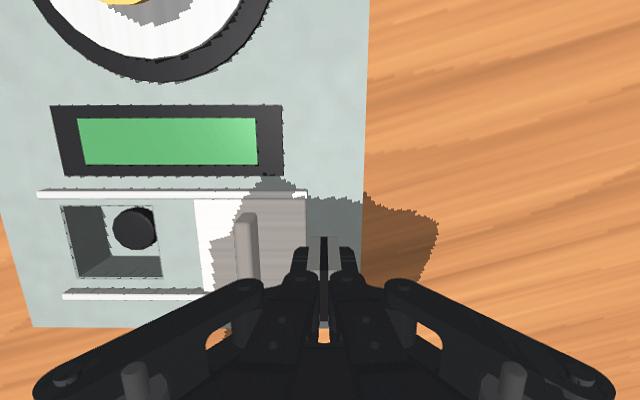

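The tare key is back up at (134,229). The shutter plate is at (195..307) with its tab at (246,245), and the tips are on its right side. Pushing it closed.

Emit:
{"op": "carry_out", "data": {"steps": [0,-0.006,0,0,0,0,0,0,-0.011,0,0,0,0,0,0,-0.015,0,0,0,0,0,0,-0.019,0,0,0,0,0,0,-0.023,0,0,0,0,0,0,-0.027,0,0,0,0,0,0,-0.031,0,0,0,0,0,0,-0.035,0,0,0,0,0,0,-0.039,0,0,0,0,0,0,-0.043,0,0,0,0,0,0,-0.047,0,0,0,0,0,0,-0.051,0,0,0,0,0,0,-0.055,0,0,0,0,0,0,-0.059,0,0,0,0,0,0,-0.063,0,0,0,0,0,0,-0.067,0,0,0,0,0,0,-0.071,0,0,0,0,0,0,-0.075,0,0,0,0,0,0,-0.079,0,0,0,0,0,0,-0.083,0,0,0,0,0]}}

```text
time_s: 13.35
eef_pos: [0.5355, -0.1633, 0.1453]
eef_rot: [0.0, 0.99, -0.143, 0.0]
wrist_force: [-0.5, -1.9, 0.6]
opening: -0.0
grasp_force: 1.0
```

Emit:
{"op": "carry_out", "data": {"steps": [0,-0.001,0,0,0,0,0,0,-0.002,0,0,0,0,0,0,-0.003,0,0,0,0,0,0,-0.004,0,0,0,0,0,0,-0.005,0,0,0,0,0,0,-0.006,0,0,0,0,0,0,-0.007,0,0,0,0,0,0,-0.008,0,0,0,0,0,0,-0.008,0,0,0,0,0]}}

```text
time_s: 14.25
eef_pos: [0.5377, -0.1558, 0.1453]
eef_rot: [-0.0, 0.99, -0.143, 0.0]
wrist_force: [1.2, -1.3, 1.2]
opening: -0.001
grasp_force: 0.8
```

Emit:
{"op": "carry_out", "data": {"steps": [0,-0.001,0,0,0,0,0,0,-0.002,0,0,0,0,0,0,-0.002,0,0,0,0,0]}}

```text
time_s: 14.55
eef_pos: [0.5382, -0.1539, 0.1453]
eef_rot: [-0.0, 0.99, -0.143, 0.0]
wrist_force: [0.3, -1.2, 2.0]
opening: 0.001
grasp_force: 0.8
```

Emit:
{"op": "carry_out", "data": {"steps": [0,-0.001,0,0,0,0,0,0,-0.002,0,0,0,0,0,0,-0.003,0,0,0,0,0,0,-0.003,0,0,0,0,0]}}

```text
time_s: 14.95
eef_pos: [0.5391, -0.151, 0.1453]
eef_rot: [-0.0, 0.99, -0.143, 0.0]
wrist_force: [0.7, -1.1, 1.9]
opening: -0.002
grasp_force: 0.7
```

```bash
python3 - <<'E'
from h import *
print(where())
E
```

```text
(array([-71. ,  23.5]), np.float64(12.3), array([ 0.7, -1.1,  1.9]), 14.95)
```

Emit:
{"op": "carry_out", "data": {"steps": [0,-0.001,0,0,0,0,0,0,-0.002,0,0,0,0,0,0,-0.003,0,0,0,0,0,0,-0.003,0,0,0,0,0]}}

```text
time_s: 15.35
eef_pos: [0.5395, -0.1499, 0.1454]
eef_rot: [0.002, 0.99, -0.143, 0.0]
wrist_force: [-2.6, -9.2, -0.5]
opening: 0.001
grasp_force: 4.7
```

Emit:
{"op": "carry_out", "data": {"steps": [0,-0.001,0,0,0,0,0,0,-0.002,0,0,0,0,0,0,-0.002,0,0,0,0,0]}}

```text
time_s: 15.65
eef_pos: [0.5397, -0.1494, 0.1454]
eef_rot: [0.003, 0.99, -0.143, -0.0]
wrist_force: [-5.0, -15.9, 0.9]
opening: -0.001
grasp_force: 7.7
```

```bash
python3 - <<'E'
from h import *
print(where())
save('wrist','w6.png')
E
```

```text
(array([-70.9,  24.8]), np.float64(12.4), array([ -5. , -15.9,   0.9]), 15.65)
```

View pics/raw_w6.png

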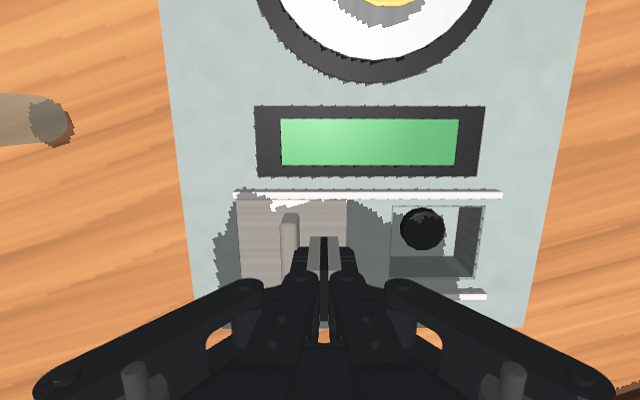

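The shutter is closed against its stop: 17 N, plate at (236..348), flush with the rail end as at the start. The calibration key at (422,229) is untouched. Back off and lift clear.

Emit:
{"op": "carry_out", "data": {"steps": [0,0.008,0,0,0,0,0,0,0.018,0,0,0,0,0,0,0.018,-0.03,0,0,0,0,0,0.018,-0.07,0,0,0,0,0,0.018,-0.11,0,0,0,0,0,0.018,-0.15,0,0,0,0,0,0.018,-0.15,0,0,0,0,0,0.018,-0.15,0,0,0,0]}}

```text
time_s: 16.5
eef_pos: [0.5355, -0.1636, 0.2961]
eef_rot: [0.0, 0.99, -0.143, 0.001]
wrist_force: [-0.1, 0.2, -0.8]
opening: 0.003
grasp_force: 0.0
```

```bash
python3 - <<'E'
from h import *
print(where()); c=cam('wrist')
im=save('wrist','w7.png')
cv2.imwrite('pics/w7s.png',im[:,:,::-1])
E
```

```text
(array([-70.8,  10.3]), np.float64(163.1), array([-0.1,  0.2, -0.8]), 16.5)
```

View pics/w7s.png

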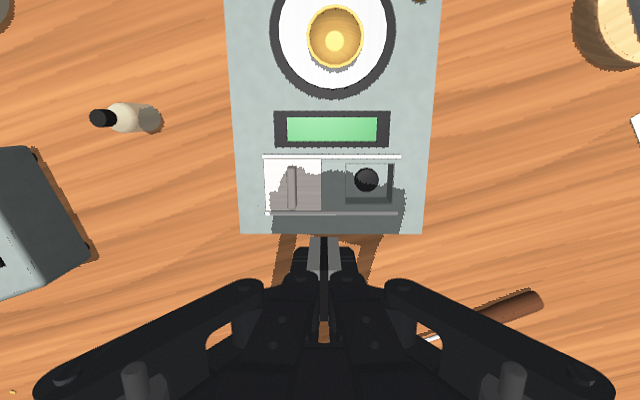

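The shutter is closed at (264..322), the calibration well is open, and the dish and dropper are where they were. Handing in.

```bash
python3 -c "
from bench import ctrl
print(ctrl.hand_in())"
```

```text
the job is handed in; nothing more can be done
None
```

Job handed in at about 16.5 s: I pushed the shutter open to its stop, pressed the tare key until it bottomed and let it come back up, then pushed the shutter closed to its stop and lifted the arm clear. The calibration key and pan were not touched.

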